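Blank off the ports of a de-airing manifold

TASK

Turn the manifold's valve fully off, then screw every winged blanking cap that stands on the bench onto a port, any port you like: set it on the thread, turn it backward until you feel it drop into the thread start, then turn it forward until it is fully home. With all the caps tight, turn the valve fully on again, and leave the sieve, tin and bottle where they stand.

Things in the scene. Friction and masses are not known exactly. Their poses are not given: they have to be found in the camera images.
- manifold: Aluminium block fixed to the bench, 70 x 290 x 50 mm (x, y, z), three steel threaded ports in a row on top along its y axis, a brass valve at its -y end. Origin at bench level; ports at y = +120, +20, -80 mm, valve stem at y = -165 mm.
- port0 (a point): On port 0's axis at the block's top face (z = 50 mm, block y = +120 mm), block axes. All ports: upright spigot, radius 20 mm up to 36 mm above this point, tapering to 14 mm at 45 mm; three-start right-hand thread, ridges out to 25.5 mm radius, starts 120 degrees apart at an unknown angle, different on each port. Screws down clockwise seen from above.
- port1 (a point): Same, port 1 (block y = +20 mm). On any port: a cap set on at a chance angle stands with its underside 25 to 32 mm above the port point, lugs on the ridges, and a step mostly blocks forward turns. Turned backward (anticlockwise from above, up to 110 degrees; a 3 mm drop off a step may come first) it falls by its own weight, if not held up, to 21 mm; up to 24 degrees further back is a stop.
- port2 (a point): Same, port 2 (block y = -80 mm). On any port: from 21 mm, turning forward 70 to 95 degrees sinks the cap under the ridges to a firm stop, its home, with its underside 15 mm above the port point. A cap set on may also fall straight to 21 mm. Neighbouring port axes are 100 mm apart.
- cap0: Black winged blanking cap, about 160 g: twelve-sided skirt 64 mm wide, 41 mm high; on it an upright wing (bar) 60 mm long along the cap's x, 16 mm thick along y, 41 to 76 mm above the underside. Origin at the centre of the underside, z up. Three lugs inside the rim fit the ports with 1.5 mm radial play. Stands on the bench wing up, or absent.
- cap1: Another cap, same as cap0; two or three of the caps are present.
- cap2: Another cap, same as cap0; two or three of the caps are present.
- valve (a joint): Quarter-turn valve lever, rad: 0 fully off (lever across the pipe, pointing to the manifold's -x, towards the robot), 1.571 fully on (lever along the pipe, to the manifold's -y, away from the ports), with stops at both ends; stays where left, about 0.25 N m of friction. Seen from above it turns anticlockwise as it opens; starts partly open.
- valve_axis (a point): On the vertical axis of the valve lever, at the height of the lever's middle (95 mm above the bench).
- valve_grip (a point): On the lever, 80 mm from its axis, in the middle of its black sleeve (62 mm long from 50 to 112 mm from the axis, 20 mm wide, 16 mm high); clear space beneath.
- sieve: Bystander: round steel test sieve, 120 mm across, 50 mm high; origin under its centre.
- tin: Bystander: aluminium tin, 70 mm across, 60 mm high; origin under its centre.
- flask: Bystander: white plastic bottle, 66 mm across, 160 mm high; origin under its centre.

How it is judged:
By the outcome, as a careful person would: the job done as asked, in the order asked, and still so for the second after the job is handed in, with the robot touching nothing.
Of cap0, cap1, cap2 only 2 to 3 are there at a start; the rules pass over those that are not, and their reading is None.
At some moment in a run one of cap0, cap1, cap2 may be knocked a few centimetres aside while the robot is not near it.
It also fails if it takes over 210 s, if anything falls off the work surface, if the arm or the gripper's body presses on something with over 40 N, if the wrist force passes 120 N, or if a joint passes its speed limit or range.

ROBOT

A 6-joint arm with a two-finger parallel gripper is mounted at the origin on the work surface. World frame = base frame: x ahead of the robot, y to its left, z up, the work surface at z = 0. Lengths are in m, angles in rad, forces in N, time in s.
With the tool pointing down it reaches from about 0.275 to 0.875 m from the base axis. Payload 12.5 kg.
Tool frame: the origin (TCP) lies at the very end of the fingers, on their centre line; the grasp point (between the pads) lies 19 mm behind it; x points along the fingers, y is the direction in which the jaws open and shut, and the axes are right-handed (so a half turn about x gives the same grasp; the last joint's range is limited). The gripper opens to 85 mm and grips with 20 to 120 N. Pads are 22 mm wide; open, the fingers measure 114 mm over their backs; the gripper's body (76 mm by 85 mm) begins 54 mm behind the grasp point. The pads swing forward as they close: fully open they stand 13 mm farther back than shut.
Start: joints at [1.029, 0.351, 1.652, -0, 1.139, -0.085], TCP at [0.243, 0.494, 0.231] pointing down, gripper open.
Joint ranges: [-2.75, 2.75], [-0.79, 2.1], [0.01, 2.65], [-1.57, 4.71], [0.07, 3.14], [-2.87, 2.87]. Speed limits (rad/s): [2.22, 2.22, 2.79, 3.14, 3.14, 3.14].

INTERFACE

Orientations are given as a 3x3 rotation matrix whose columns are the frame's x, y, z axes.
In Python, from bench import manip gives the robot as it stands. Calls block until the motion is done:
- manip.move_ptp(position, orientation): joint-space move of the TCP to a pose.
- manip.move_l(position, attitude=None, max_speed=0.15): straight line of the TCP; attitude=None keeps the orientation; max_speed is the mean speed in m/s.
- manip.move_j(angles): joint-space move.
- manip.set_gripper(opening, effort=None): opening from 0.0 (shut) to 1.0 (fully open); effort is the grip in N (None keeps the last); returns when the fingers have stopped.
- manip.dwell(seconds).
- manip.inverse_kinematics(position, orientation): joint angles nearest the present ones, or None.
- manip.grab_frame(name): name is "scene" or "top"; returns (picture, depth): 480x640x3 uint8, red, green, blue; 480x640 float32, m along the optical axis (not along the pixel's ray), 0 where there is no reading.
- manip.get_calibration(name): a dict with "camera_matrix" (3x3 intrinsics, pixels), "R" (3x3) and "t" (3): a world point X has camera coordinates R X + t. Camera axes: x right, y down, z forward; pixel columns grow to the right and rows downward; lengths in m; the calibration is good to about 2 mm. A picture is of the moment at which its call begins. get_calibration takes no time and is no camera call.
A pose or a line that the arm cannot do raises manip.Unreachable and nothing moves.
- manip.sign_off(): hands the job in, once; it reports no verdict.
Trained networks look in the newest picture that a camera, given by its name, has taken for a name from the list of things; names that differ only in an ending like _2 or _b are one class to them, and where a whole thing is asked for, a point or a joint stands for the part that bears it (a point fixed in the world has none). Each returns a list of dicts, best first, with "confidence" (0 to 1); they miss things now and then, are a little off and sometimes report something else, mostly with a low value. They report only what shows in the picture. A call takes as long as a camera call.
- manip.look_for(camera, name): "at" ([x, y, z] in m, in world coordinates, good to about 4 mm: the middle of the surface that is visible of it).
Readings, each from a call of its own:
- manip.current_time(): time.
- manip.current_qpos(): joint angles.
- manip.current_joint_vel(): joint speeds.
- manip.current_joint_torque(): joint torques, N m.
- manip.current_ee_pos(): TCP position.
- manip.current_tcp_rot(): TCP orientation.
- manip.current_force(): force on the tool from outside, world axes, zero at the start.
- manip.current_ft_torque(): the same for the moment, N m.
- manip.current_grip_width(): opening from 0.0 (shut) to 1.0 (fully open).
Only numpy, scipy, OpenCV 4.12 (cv2) and the standard library are available. Lean on these libraries where they do the work, as an engineer would, in place of code of your own. Each camera call takes 0.05 s, during which the arm holds its last target. There are 200 camera calls.

## Working session

There is one attempt and no reset: what is moved stays moved. The work goes in short steps, each a Python script; the robot and the scene stay as the last script left them, time stands still between calls to the robot, and variables do not carry over. Pictures are saved under pics/ and viewed, about 12 in all and at most 16, crops included, and the job is handed in when it is done.

```bash
ls; mkdir -p pics; python3 - <<'E'
from bench import manip as m
import cv2, numpy as np
for c in ("scene","top"):
    p,d=m.grab_frame(c); cv2.imwrite(f"pics/a_{c}.png",p[:,:,::-1]); np.save(f"pics/a_{c}.npy",d)
    k=m.get_calibration(c); print(c,k["camera_matrix"].tolist(),(-k["R"].T@k["t"]).round(3), k["R"].round(3).tolist())
    for n in ("manifold","port0","port1","port2","cap0","cap1","cap2","valve","valve_axis","valve_grip","sieve","tin","flask"):
        print(n,[(np.round(x["at"],3).tolist(),round(x["confidence"],2)) for x in m.look_for(c,n)[:4]])
print(m.current_time(),m.current_tcp_rot().round(3) if hasattr(m.current_tcp_rot(),'round') else m.current_tcp_rot(), m.current_grip_width())
E
```

```text
pics
scene [[455.52941150103317, 0.0, 304.5596251271996], [0.0, 455.52941150103317, 242.30643573782984], [0.0, 0.0, 1.0]] [0.842 0.581 0.822] [[-0.896, 0.444, 0.0], [0.321, 0.649, -0.69], [-0.307, -0.618, -0.724]]
manifold [([0.622, 0.036, 0.049], 0.84)]
port0 [([0.624, 0.034, 0.047], 0.68)]
port1 [([0.624, 0.034, 0.047], 0.68)]
port2 [([0.624, 0.034, 0.047], 0.68)]
cap0 [([0.468, 0.017, 0.041], 0.91), ([0.487, 0.321, 0.045], 0.77), ([0.618, 0.038, 0.051], 0.62)]
cap1 [([0.468, 0.017, 0.041], 0.91), ([0.487, 0.321, 0.045], 0.77), ([0.618, 0.038, 0.051], 0.62)]
cap2 [([0.468, 0.017, 0.041], 0.91), ([0.487, 0.321, 0.045], 0.77), ([0.618, 0.038, 0.051], 0.62)]
valve [([0.597, -0.179, 0.102], 0.71)]
valve_axis [([0.626, 0.034, 0.046], 0.82), ([0.468, 0.016, 0.043], 0.47)]
valve_grip [([0.6, -0.178, 0.101], 0.69), ([0.483, 0.319, 0.043], 0.33)]
sieve [([0.612, 0.389, 0.031], 0.79), ([0.628, 0.034, 0.048], 0.4)]
tin [([0.455, -0.296, 0.05], 0.8)]
flask [([0.539, -0.428, 0.09], 0.87)]
top [[538.1274410931333, 0.0, 318.9322864742024], [0.0, 538.1274410931333, 245.70015327167707], [0.0, 0.0, 
[... 222 characters left out ...]

port2 [([0.611, -0.017, 0.051], 0.91)]
cap0 [([0.461, 0.006, 0.041], 0.97), ([0.474, 0.172, 0.041], 0.95), ([0.475, 0.309, 0.037], 0.66)]
cap1 [([0.461, 0.006, 0.041], 0.97), ([0.474, 0.172, 0.041], 0.95), ([0.475, 0.309, 0.037], 0.66)]
cap2 [([0.461, 0.006, 0.041], 0.97), ([0.474, 0.172, 0.041], 0.95), ([0.475, 0.309, 0.037], 0.66)]
valve [([0.593, -0.185, 0.102], 0.71)]
valve_axis [([0.612, -0.014, 0.05], 0.61)]
valve_grip [([0.597, -0.184, 0.102], 0.63)]
sieve [([0.621, 0.39, 0.028], 0.77)]
tin [([0.44, -0.308, 0.06], 0.81)]
flask [([0.525, -0.433, 0.11], 0.86), ([0.594, -0.184, 0.101], 0.26)]
1.4 [[-0.     0.441  0.897]
 [-0.     0.897 -0.441]
 [-1.    -0.    -0.   ]] 0.9994841545092411
```

View pics/a_top.png

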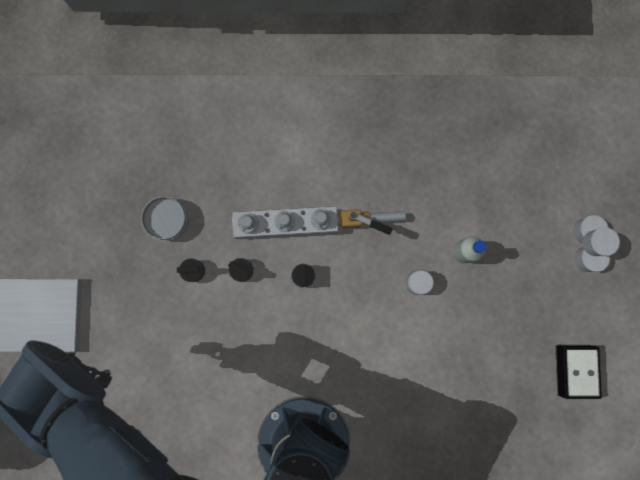

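View pics/a_scene.png

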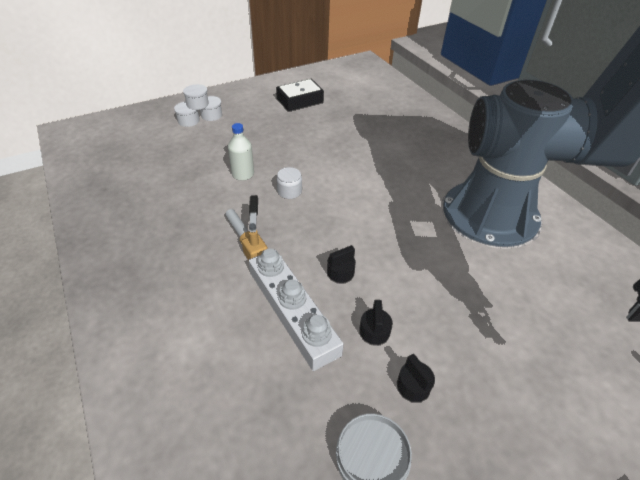

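Three black caps show in the top view at px (192,270), (240,270) and (303,275). The manifold runs from (233,225) to (340,217), and the lever sleeve is at (380,226), mostly open. Next I fit the geometry from depth.

```bash
cat > h.py <<'E'
from bench import manip as m
import numpy as np, cv2
def cloud(c,p=None,d=None):
    if d is None: p,d=m.grab_frame(c)
    k=m.get_calibration(c); K=k["camera_matrix"]; K=np.array(K)
    v,u=np.indices(d.shape); ok=d>0
    X=np.stack([(u-K[0,2])/K[0,0]*d,(v-K[1,2])/K[1,1]*d,d],-1)
    W=(X-np.array(k["t"]))@np.array(k["R"])
    return W[ok],p[ok].astype(int)
def wing(W,c,z0=0.0,r=.045):
    "centre, yaw (rad, of the bar), top height of the wing of a cap near c"
    s=W[(np.hypot(*(W[:,:2]-c[:2]).T)<r)&(W[:,2]>z0+.062)&(W[:,2]<z0+.085)]
    if len(s)<8: return None
    (cx,cy),(w,h),a=cv2.minAreaRect((s[:,:2]*1000).astype(np.float32))
    if w<h: a+=90
    return np.array([cx,cy])/1000,np.radians(a)%np.pi,np.median(s[:,2]),(w,h),len(s)
E
python3 - <<'E'
from h import *
for c in ("scene","top"):
    W,P=cloud(c,cv2.imread(f"pics/a_{c}.png")[:,:,::-1],np.load(f"pics/a_{c}.npy"))
    print(c,"bench",np.median(W[(W[:,0]>.3)&(W[:,0]<.4)&(abs(W[:,1])<.1)][:,2]))
    for q in ([.461,.006],[.474,.172],[.475,.309]):
        w=wing(W,np.array(q)); print(w)
        s=W[(np.hypot(*(W[:,:2]-q).T)<.05)&(W[:,2]>.02)]; r=cv2.minEnclosingCircle((s[:,:2]*1000).astype(np.float32)); print("  skirt",r)
    b=(W[:,0]>.55)&(W[:,0]<.68)&(W[:,1]>-.35)&(W[:,1]<.2)
    s=W[b&(W[:,2]>.044)&(W[:,2]<.055)&(P.min(1)>110)]; print("block",cv2.minAreaRect((s[:,:2]*1000).astype(np.float32)),len(s))
    t=W[b&(W[:,2]>.088)&(W[:,1]>-.14)]
    import scipy.cluster.vq as vq
    for y in (.1,0.02,-.1):
        g=t[abs(t[:,1]-y)<.045]; 
        if len(g): print("port",np.round(g.mean(0),4),cv2.minEnclosingCircle((g[:,:2]*1000).astype(np.float32)),len(g))
    l=W[b&(W[:,2]>.075)&(W[:,2]<.12)&(W[:,1]<-.13)]; Pl=P[b&(W[:,2]>.075)&(W[:,2]<.12)&(W[:,1]<-.13)]
    blk=l[Pl.max(1)<70]; print("sleeve",cv2.minAreaRect((blk[:,:2]*1000).astype(np.float32)),blk.mean(0),len(blk))
    o=l[Pl.max(1)>=70]; print("lever other",o.mean(0),cv2.minAreaRect((o[:,:2]*1000).astype(np.float32)),len(o))
    pp=W[b&(W[:,1]<-.22)&(W[:,2]>.01)]; print("pipe z",np.percentile(pp[:,2],[5,50,95]))
E
```

```text
scene bench -0.0013562927024684658
(array([0.46271448, 0.00511654]), np.float64(0.027990977786736693), np.float64(0.07348492521244152), (60.0947380065918, 16.78883934020996), 220)
  skirt ((462.8667907714844, 5.4061808586120605), 33.01513671875)
(array([0.47835565, 0.17773225]), np.float64(1.0287327900946424), np.float64(0.07413997903096187), (59.974708557128906, 16.09581756591797), 235)
  skirt ((478.3558044433594, 176.5880126953125), 32.81885528564453)
(array([0.47683813, 0.31352164]), np.float64(1.6092888249530612), np.float64(0.07396904825796138), (18.709362030029297, 60.472007751464844), 367)
  skirt ((476.18536376953125, 314.6334533691406), 33.4108772277832)
block ((610.62890625, 41.913490295410156), (70.66230773925781, 317.4829406738281), 3.4647669792175293) 2114
port [0.6095 0.0756 0.0925] ((611.5188598632812, 99.79951477050781), 48.02873229980469) 147
port [0.611  0.0544 0.0932] ((610.6633911132812, 54.99700927734375), 18.482336044311523) 152
port [ 0.6206 -0.1152  0.1007] ((616.6693725585938, -96.97339630126953), 42.60948181152344) 67
sleeve ((589.6981201171875, -202.492156
[... 1021 characters left out ...]
99219), (69.77613067626953, 472.88726806640625), 3.4575111865997314) 999
port [0.6075 0.083  0.0931] ((609.5618286132812, 101.18302917480469), 46.78535842895508) 98
port [0.6088 0.0527 0.0933] ((609.810791015625, 56.81061553955078), 19.055017471313477) 108
port [ 0.6177 -0.1085  0.1009] ((616.58056640625, -96.04429626464844), 42.52147674560547) 58
sleeve ((597.382568359375, -182.30772399902344), (104.56653594970703, 20.561981201171875), 66.12882232666016) [ 0.58751453 -0.20206003  0.10169606] 175
lever other [ 0.6097174  -0.15338195  0.09846881] ((610.2855834960938, -152.7962188720703), (50.527565002441406, 14.809343338012695), 67.70386505126953) 105
pipe z [0.0257429  0.03552321 0.10346859]
```

```bash
python3 - <<'E'
from h import *
from scipy.cluster.vq import kmeans2
for c in ("scene","top"):
    W,P=cloud(c,cv2.imread(f"pics/a_{c}.png")[:,:,::-1],np.load(f"pics/a_{c}.npy"))
    a=np.radians(3.46); ey=np.array([-np.sin(a),np.cos(a)])
    b=(W[:,0]>.575)&(W[:,0]<.66)&(W[:,1]>-.125)&(W[:,1]<.2)&(W[:,2]>.0915)&(W[:,2]<.1)
    g=W[b]
    C,l=kmeans2(g[:,:2],np.array([[.604,.14],[.611,.04],[.617,-.06]]),minit="matrix")
    for i in range(3): print(i,C[i].round(4),np.array(cv2.minEnclosingCircle((g[l==i,:2]*1000).astype(np.float32))[0]).round(1),cv2.minEnclosingCircle((g[l==i,:2]*1000).astype(np.float32))[1],(l==i).sum())
E
```

```text
0 [0.6043 0.1549] [604.1 155. ] 15.9287748336792 166
1 [0.6106 0.0558] [610.8  55.5] 16.40654754638672 139
2 [ 0.617  -0.0485] [621.5 -76.3] 48.73225784301758 124
0 [0.6036 0.1554] [603.3 154.9] 18.582693099975586 93
1 [0.6088 0.0567] [609.5  56.1] 17.06965446472168 90
2 [ 0.6153 -0.0424] [614.4 -42.4] 17.190412521362305 90
```

```bash
cat >> h.py <<'E'
P1=np.array([.6099,.0556]); A0=np.radians(3.46); EY=np.array([-np.sin(A0),np.cos(A0)])
PORT=[P1+.1*EY,P1,P1-.1*EY]; VAX=P1-.185*EY
def R(t): c,s=np.cos(t),np.sin(t); return np.array([[0,c,s],[0,s,-c],[-1,0,0.]])
def st(tag=""):
    print(tag,"t=%.1f"%m.current_time(),"p",np.round(m.current_ee_pos(),4),"F",np.round(m.current_force(),1),"Mz %.2f"%m.current_ft_torque()[2],"g %.3f"%m.current_grip_width(),"j6 %.2f"%m.current_qpos()[5])
def vpose(phi,z=.074,r=.08):
    "TCP pose with the jaws across the lever at world angle phi"
    return np.r_[VAX+r*np.array([np.cos(phi),np.sin(phi)]),z],R(phi-3*np.pi/2)
def vturn(a,b,step=np.radians(15)):
    "carry the gripped lever from world angle a to b"
    n=max(1,int(np.ceil(abs(b-a)/step)))
    for phi in np.linspace(a,b,n+1)[1:]: m.move_l(*vpose(phi))
def vstop(a,sgn,limit=14):
    "creep on to the stop"
    for i in range(12):
        a+=sgn*np.radians(1.5); m.move_l(*vpose(a))
        F=np.array(m.current_force()); ft=F[:2]@np.array([-np.sin(a),np.cos(a)])
        print("  phi %.1f ft %.1f"%(np.degrees(a),ft))
        if -sgn*ft>limit: break
    return a
E
python3 - <<'E'
from h import *
d=np.radians
p,o=vpose(d(245.7)); m.set_gripper(.5,30)
m.move_ptp(p+[0,0,.13],o); st("above")
m.move_l(p,o); st("down"); m.set_gripper(0); st("grip")
vturn(d(245.7),d(187)); st("turned"); a=vstop(d(187),-1); st("stop")
E
```

```text
above t=4.6 p [ 0.5884 -0.2012  0.2041] F [-0.6 -0.1  0.2] Mz -0.05 g 0.501 j6 0.02
down t=5.7 p [ 0.5887 -0.2022  0.075 ] F [0.4 1.  0.5] Mz -0.03 g 0.496 j6 0.02
grip t=6.0 p [ 0.5886 -0.2022  0.075 ] F [-2.2  1.   6. ] Mz 0.32 g 0.231 j6 0.02
turned t=7.6 p [ 0.5423 -0.1395  0.0749] F [-2.5 -5.5  7.1] Mz -0.57 g 0.226 j6 1.12
  phi 185.5 ft 5.0
  phi 184.0 ft 5.8
  phi 182.5 ft 17.2
stop t=8.4 p [ 0.542  -0.1352  0.075 ] F [ -2.7 -17.3   4.2] Mz 0.49 g 0.233 j6 1.20
```

```bash
cat >> h.py <<'E'
def caps(cams=("top","scene")):
    "caps still on the bench: (x,y,yaw) by depth at the places the network names"
    out=[]
    Ws={c:cloud(c)[0] for c in cams}
    for c in cams:
        for x in m.look_for(c,"cap0"):
            q=np.array(x["at"])[:2]
            if x["confidence"]<.3 or q[0]>.555: continue
            w=[wing(Ws[k],q,r=.055) for k in cams]; w=[i for i in w if i is not None and 45<max(i[3])<68 and min(i[3])<24]
            if not w: print("no wing at",q); continue
            e=np.mean([i[0] for i in w],0); yaw=np.angle(np.mean([np.exp(2j*i[1]) for i in w]))/2
            if all(np.hypot(*(e-f[:2]))>.03 for f in out): out.append(np.r_[e,yaw])
    return out
def norm(t): return (t+np.pi)%(2*np.pi)-np.pi
def pick(c):
    t=norm(c[2]+np.pi/2); t=min((norm(t),norm(t+np.pi)),key=lambda a:abs(a+.5))
    m.set_gripper(.6); p=np.r_[c[:2],.045]
    m.move_ptp(p+[0,0,.12],R(t)); m.move_l(p,R(t)); m.set_gripper(0,60); st("picked")
    m.move_l(p+[0,0,.13],R(t),.25); st("lifted"); return t
E
python3 - <<'E'
from h import *
m.set_gripper(.5); p=np.array(m.current_ee_pos()); m.move_l(p+[0,0,.13],max_speed=.3); st("up")
C=caps(); print(np.round(C,4))
c=max(C,key=lambda c:c[1]); pick(c)
g=PORT[0]; m.move_ptp(np.r_[g,.24],R(-1.2)); st("over")
p,_=m.grab_frame("scene"); cv2.imwrite("pics/b.png",p[100:440,180:500,::-1].repeat(2,0).repeat(2,1)[:600])
E
```

```text
up t=9.3 p [ 0.541  -0.1321  0.2042] F [ 0.2  0.1 -0.5] Mz 0.05 g 0.503 j6 1.20
[[ 0.4624  0.0055  0.0423]
 [ 0.4766  0.3142 -1.5161]
 [ 0.4779  0.178   1.0425]]
picked t=12.8 p [0.4768 0.3143 0.0456] F [-2.1 -1.5  6.1] Mz 0.02 g 0.179 j6 0.45
lifted t=13.4 p [0.4759 0.3139 0.1737] F [-0.5 -1.1 -3.2] Mz 0.02 g 0.180 j6 0.45
over t=14.3 p [0.603  0.1559 0.2383] F [-0.3  0.  -2.6] Mz -0.00 g 0.180 j6 1.38
```

View pics/b.png

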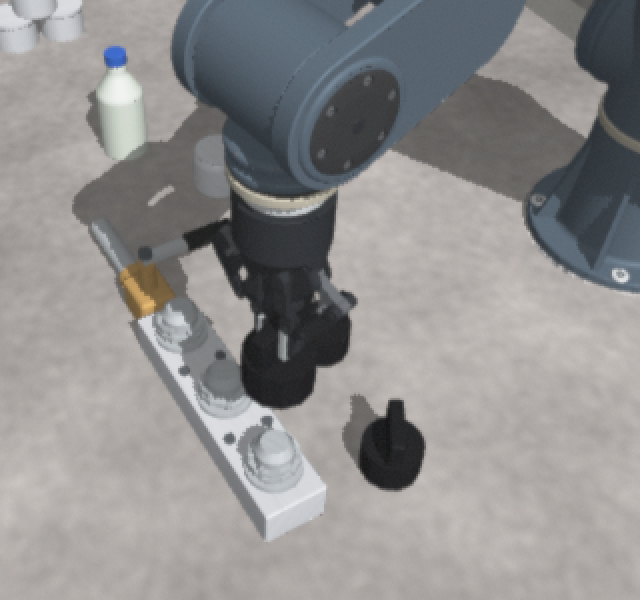

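```bash
cat >> h.py <<'E'
def lower(z0=.146,zmin=.1155,lim=5,f0=None):
    "down onto the thread until the upward force grows; TCP 45.6 mm over the underside"
    p=np.array(m.current_ee_pos()); tgt=p.copy()
    f0=m.current_force()[2]; z=z0
    while z>zmin:
        m.move_l([PT[0],PT[1],z]); f=np.array(m.current_force()); f[2]-=f0
        if np.hypot(f[0],f[1])>4 or abs(f[2])>2: print("  z %.4f"%z,f.round(1))
        if f[2]>lim: break
        z-=.002
    return z
PT=None
E
python3 - <<'E'
import h; from h import *
h.PT=PORT[0]; m.move_l(np.r_[h.PT,.15]); st("pre")
z=lower(); st("seated"); print(z, "underside over port", z-.0456-.05)
E
```

```text
pre t=15.1 p [0.6043 0.1558 0.1509] F [ 0.2 -0.8 -0.2] Mz -0.04 g 0.179 j6 1.38
  z 0.1440 [-0.8 -0.1 -2.8]
  z 0.1240 [-4.4 -0.7  7.3]
seated t=18.1 p [0.6041 0.1556 0.125 ] F [-4.4 -0.7  7.1] Mz -0.03 g 0.174 j6 1.38
0.12399999999999997 underside over port 0.028399999999999967
```

```bash
cat >> h.py <<'E'
def turn(t,dt,z,tmax,lim,sink=0.,every=3):
    "turn stepwise by dt up to tmax rad of travel, stop when |Mz| passes lim; returns angle"
    log=[];n=int(round(tmax/abs(dt)))
    for i in range(n):
        t+=dt; m.move_l(np.r_[PT,z-sink*(i+1)/n],R(t)); M=m.current_ft_torque()[2]; F=m.current_force()
        log.append("%.0f:%.2f/%.0f,%.0f,%.0f"%(np.degrees(t),M,*F))
        if abs(M)>lim: break
    print(" ".join(log)); return t
E
python3 - <<'E'
import h; from h import *
h.PT=PORT[0]; d=np.radians
m.set_gripper(.25); st("loose"); m.move_l(np.r_[h.PT,.122]); st()
t=turn(-1.2,d(8),.122,d(144),.35); st("back")
p,_=m.grab_frame("scene"); cv2.imwrite("pics/c.png",p[200:440,240:500,::-1].repeat(2,0).repeat(2,1))
E
```

```text
loose t=18.4 p [0.604  0.1554 0.124 ] F [ 0.5 -0.5  0.6] Mz -0.02 g 0.252 j6 1.38
 t=18.6 p [0.6037 0.1554 0.1217] F [-0.1 -0.1 -0.3] Mz -0.01 g 0.246 j6 1.38
-61:0.01/-0,0,-0 -53:0.01/-0,-1,0 -45:-0.01/0,-0,1 -37:0.00/-1,-0,3 -29:0.03/-0,0,4 -21:0.00/-0,-0,-0 -13:0.02/-0,-0,0 -5:0.03/0,-1,0 3:-0.42/-4,-2,3
back t=21.2 p [0.6035 0.1553 0.1221] F [-3.5 -1.6  3.4] Mz -0.42 g 0.250 j6 0.13
```

View pics/c.png

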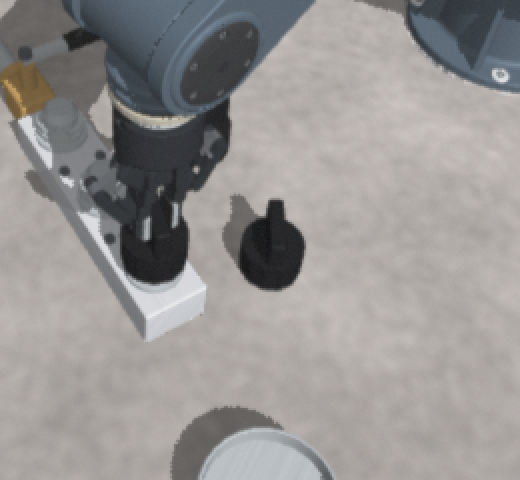

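```bash
python3 - <<'E'
import h; from h import *
h.PT=PORT[0]; d=np.radians
t=d(3); m.move_l(np.r_[h.PT,.1165],R(t-d(6))); st("down")
t=turn(t-d(6),-d(8),.1165,d(136),1.0); st("fwd")
E
```

```text
down t=21.5 p [0.6039 0.1554 0.1163] F [-0.7 -0.6  0.2] Mz 0.01 g 0.253 j6 0.23
-11:-0.02/-0,0,0 -19:0.06/1,-0,-0 -27:-0.02/1,0,0 -35:0.00/-0,0,1 -43:-0.01/0,-0,-0 -51:-0.03/-0,-0,-1 -59:0.05/0,1,0 -67:-0.01/-0,-0,-0 -75:0.03/-0,1,0 -83:-0.01/0,-1,0 -91:0.00/-1,-0,-1 -99:-0.03/0,0,0 -107:0.02/0,-0,-0 -115:-0.03/0,-0,1 -123:0.43/-1,-2,2 -131:2.23/-2,-5,4
fwd t=26.2 p [0.6036 0.1549 0.1166] F [-1.9 -5.1  3.5] Mz 2.23 g 0.251 j6 2.46
```

```bash
cat >> h.py <<'E'
def tops(cams=("top","scene")):
    for c in cams:
        W,_=cloud(c)
        for i,g in enumerate(PORT):
            w=wing(W,g,.061,.04); 
            if w is not None: print(c,"port",i,"wing c",(w[0]-g).round(4),"yaw %.0f"%np.degrees(w[1]),"top %.4f"%w[2],np.round(w[3]))
def away(z=.26): 
    m.set_gripper(.45); p=np.array(m.current_ee_pos()); m.move_l(np.r_[p[:2],z],max_speed=.3)
E
python3 - <<'E'
from h import *
m.move_l(np.r_[PORT[0],.1165],R(np.radians(-127))); st(); away()
m.move_ptp([.40,-.2,.3],R(-.8)); tops()
C=caps(); print(np.round(C,4)); c=max(C,key=lambda c:c[1]); pick(c)
m.move_ptp(np.r_[PORT[1],.24],R(-1.2)); st("over")
import h; h.PT=PORT[1]; m.move_l(np.r_[h.PT,.15]); st("pre")
z=lower(); st("seated"); print(z, "underside over port", z-.0456-.05)
E
```

```text
t=26.4 p [0.6037 0.1551 0.1166] F [-2.  -4.4  3.2] Mz 1.15 g 0.251 j6 2.39
top port 0 wing c [-0.0002  0.0008] yaw 164 top 0.1397 [17. 60.]
scene port 0 wing c [ 0.0004 -0.0005] yaw 165 top 0.1387 [19. 59.]
[[0.4783 0.1783 1.0445]
 [0.4624 0.0055 0.0486]]
picked t=32.7 p [0.4785 0.1785 0.0456] F [-1.4  0.4  5.9] Mz -0.01 g 0.178 j6 0.79
lifted t=33.4 p [0.4775 0.1781 0.1738] F [ 0.3 -0.5 -2.5] Mz 0.00 g 0.178 j6 0.79
over t=34.2 p [0.6087 0.0563 0.2381] F [-0.2 -0.6 -1.5] Mz -0.05 g 0.177 j6 1.21
pre t=34.9 p [0.6102 0.056  0.1509] F [ 0.7  1.6 -0.7] Mz -0.00 g 0.177 j6 1.21
  z 0.1260 [-1.3 -0.   3.7]
  z 0.1240 [-6.7 -0.7 19.4]
seated t=37.9 p [0.6105 0.0556 0.1261] F [-6.7 -0.7 18.7] Mz 0.01 g 0.172 j6 1.21
0.12399999999999997 underside over port 0.028399999999999967
```

```bash
cat >> h.py <<'E'
def screw(t0=-1.2):
    d=np.radians
    m.set_gripper(.25); m.move_l(np.r_[PT,.123]); st("loose")
    t=turn(t0,d(8),.122,d(152),.35); st("back")
    m.move_l(np.r_[PT,.1165],R(t-d(6))); t=turn(t-d(6),-d(8),.1165,d(144),1.0); st("fwd"); return t
E
python3 - <<'E'
import h; from h import *
h.PT=PORT[1]; t=screw(); print(np.degrees(t))
E
```

```text
loose t=38.4 p [0.6098 0.0556 0.1227] F [-0.5 -0.3 -0.3] Mz -0.02 g 0.249 j6 1.21
-61:0.05/-1,0,3 -53:-0.01/1,-0,4 -45:0.06/-0,0,4 -37:-0.05/0,-0,-0 -29:-0.03/0,-0,-1 -21:-0.00/1,-1,1 -13:-0.17/-2,2,2 -5:-1.96/-1,5,3
back t=40.7 p [0.6099 0.0561 0.1222] F [-0.5  4.6  2.6] Mz -1.96 g 0.257 j6 0.11
-19:0.05/-0,-0,-0 -27:-0.01/1,0,1 -35:-0.02/0,-0,0 -43:0.04/0,-0,0 -51:-0.02/-0,-0,1 -59:0.02/-0,-1,0 -67:0.06/0,-0,0 -75:0.03/0,0,1 -83:0.01/-0,0,-1 -91:0.03/1,0,0 -99:-0.02/-0,-1,-0 -107:-0.00/0,1,-0 -115:0.03/-0,1,0 -123:0.01/-0,-0,-0 -131:0.01/0,-0,-0 -139:0.55/-1,-5,2 -147:2.67/-1,-7,3
fwd t=46.0 p [0.61   0.0548 0.1167] F [-0.6 -6.5  2.8] Mz 2.67 g 0.254 j6 2.57
-146.75493541569884
```

```bash
python3 - <<'E'
import h; from h import *
m.move_l(np.r_[PORT[1],.1165],R(np.radians(-141))); away()
m.move_ptp([.42,-.22,.3],R(-.8)); tops()
C=caps(); print(np.round(C,4)); c=max(C,key=lambda c:c[1]); pick(c)
m.move_ptp(np.r_[PORT[2],.24],R(-1.2)); st("over")
h.PT=PORT[2]; m.move_l(np.r_[h.PT,.15]); st("pre")
z=lower(); st("seated")
E
```

```text
top port 0 wing c [-0.0002  0.0003] yaw 163 top 0.1391 [17. 60.]
top port 1 wing c [0.0001 0.0009] yaw 148 top 0.1395 [18. 61.]
scene port 0 wing c [ 0.0006 -0.0008] yaw 163 top 0.1384 [17. 59.]
scene port 1 wing c [ 0.0001 -0.0008] yaw 148 top 0.1379 [19. 60.]
[[0.4622 0.0056 0.0144]]
picked t=52.2 p [0.4625 0.0055 0.0455] F [-1.9 -1.7  6.4] Mz 0.01 g 0.177 j6 1.47
lifted t=52.8 p [0.4615 0.0056 0.174 ] F [-1.2 -0.3 -2.3] Mz -0.03 g 0.176 j6 1.47
over t=53.6 p [ 0.6146 -0.0438  0.2378] F [-0.7  0.7 -1.3] Mz -0.03 g 0.175 j6 1.05
pre t=54.3 p [ 0.6162 -0.0441  0.1509] F [-0.2 -0.5 -0.4] Mz 0.00 g 0.178 j6 1.05
  z 0.1240 [-2.   0.1  5.8]
seated t=57.3 p [ 0.6163 -0.0443  0.1248] F [-2.   0.1  5.4] Mz -0.04 g 0.182 j6 1.05
```

```bash
python3 - <<'E'
import h; from h import *
h.PT=PORT[2]; t=screw(); print(np.degrees(t))
m.move_l(np.r_[PORT[2],.1165],R(t+.1)); away()
m.move_ptp([.42,-.25,.3],R(-.8)); tops(); print("left on bench",caps())
p,_=m.grab_frame("scene"); cv2.imwrite("pics/d.png",p[180:480,200:520,::-1].repeat(2,0).repeat(2,1))
E
```

```text
loose t=57.8 p [ 0.6159 -0.0442  0.1228] F [0.3 0.2 0.5] Mz -0.03 g 0.250 j6 1.05
-61:0.01/0,-0,1 -53:0.00/1,0,0 -45:0.02/1,0,0 -37:0.02/-1,0,4 -29:0.04/-0,0,5 -21:-0.01/0,-0,-0 -13:0.04/0,-1,-1 -5:0.02/0,0,0 3:-0.29/-3,2,2 11:-2.15/-4,5,6
back t=60.7 p [ 0.6156 -0.0436  0.1222] F [-4.1  4.6  5.5] Mz -2.15 g 0.253 j6 -0.34
-3:-0.07/-0,1,1 -11:-0.00/0,1,1 -19:-0.03/0,0,-0 -27:-0.02/0,-0,0 -35:0.05/-0,0,-0 -43:0.01/0,-0,-0 -51:-0.05/-0,-0,0 -59:0.01/-1,0,-1 -67:0.03/-1,-0,-0 -75:0.04/0,-1,-0 -83:0.01/-0,-0,-1 -91:0.01/-0,1,0 -99:-0.02/1,-1,0 -107:0.02/0,0,-1 -115:0.01/-0,-1,1 -123:0.37/1,-2,2 -131:2.27/-1,-5,3
fwd t=65.9 p [ 0.616  -0.0447  0.1167] F [-1.3 -5.5  2.9] Mz 2.27 g 0.257 j6 2.13
-130.7549354156988
top port 0 wing c [-0.0003  0.0009] yaw 162 top 0.1399 [17. 59.]
top port 1 wing c [-0.0003  0.0008] yaw 149 top 0.1391 [16. 60.]
top port 2 wing c [-0.0004  0.0012] yaw 163 top 0.1396 [16. 59.]
scene port 0 wing c [ 0.0006 -0.0008] yaw 164 top 0.1383 [18. 59.]
scene port 1 wing c [ 0.0003 -0.0006] yaw 148 top 0.1380 [18. 60.]
scene port 2 wing c [ 0.0001 -0.0002] yaw 162 top 0.1378 [18. 59.]
left on bench []
```

View pics/d.png

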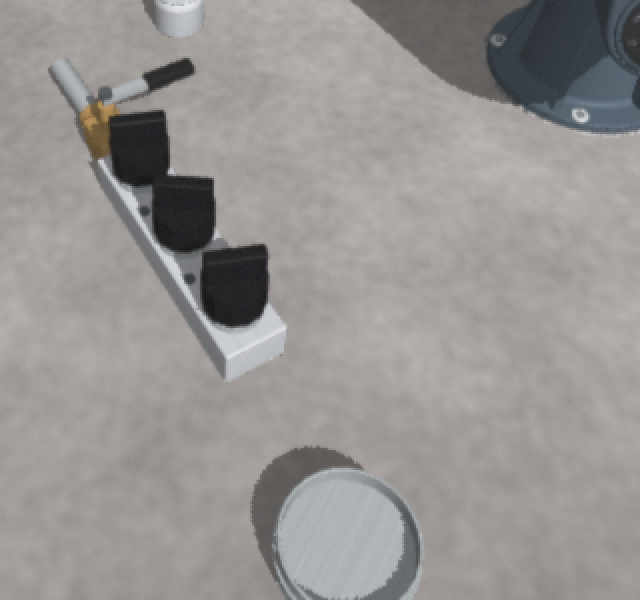

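All three caps sit level at home height, with the lever off at crop px (170,75). Now I turn the valve on.

```bash
python3 - <<'E'
from h import *
d=np.radians
p,o=vpose(d(183.5)); m.set_gripper(.5,30)
m.move_ptp(p+[0,0,.13],o); m.move_l(p,o); m.set_gripper(0); st("grip")
vturn(d(183.5),d(269)); st("turned"); a=vstop(d(269),1); st("stop")
m.set_gripper(.5); p=np.array(m.current_ee_pos()); m.move_l(p+[0,0,.16],max_speed=.3)
m.move_ptp([.42,0.1,.35],R(-.3)); st("clear"); tops()
for c in ("scene","top"):
    p,_=m.grab_frame(c); cv2.imwrite(f"pics/e_{c}.png",p[:,:,::-1])
    W,P=cloud(c); s=W[(np.hypot(*(W[:,:2]-VAX).T)<.125)&(W[:,2]>.088)&(W[:,2]<.112)&(P.max(1)<75)&(W[:,1]<-.16)]
    e=s.mean(0)[:2]-VAX if len(s) else None; print(c,"lever phi",np.degrees(np.arctan2(e[1],e[0]))%360 if e is not None else None)
    for n in ("sieve","tin","flask"): print(n,[np.round(x["at"],3) for x in m.look_for(c,n)[:1]])
E
```

```text
grip t=71.6 p [ 0.5418 -0.1354  0.0751] F [-2.  -9.8  3.1] Mz -0.07 g 0.229 j6 1.18
turned t=74.0 p [ 0.6193 -0.2087  0.0751] F [-8.7 -0.9 11.3] Mz 0.88 g 0.226 j6 -0.38
  phi 270.5 ft -8.2
  phi 272.0 ft -9.2
  phi 273.5 ft -14.4
stop t=74.8 p [ 0.6244 -0.2085  0.075 ] F [-14.5   0.   14.5] Mz 0.29 g 0.232 j6 -0.45
clear t=77.3 p [0.4204 0.0996 0.3496] F [-0.2 -0.3  0.1] Mz -0.02 g 0.502 j6 0.43
top port 0 wing c [-0.0003  0.0006] yaw 163 top 0.1397 [17. 60.]
top port 1 wing c [0.0001 0.001 ] yaw 149 top 0.1399 [17. 60.]
top port 2 wing c [-0.0004  0.0012] yaw 163 top 0.1401 [16. 59.]
scene port 0 wing c [ 0.0005 -0.0008] yaw 163 top 0.1386 [18. 59.]
scene port 1 wing c [ 0.0002 -0.0006] yaw 149 top 0.1380 [19. 60.]
scene port 2 wing c [-0.0001 -0.0001] yaw 164 top 0.1378 [18. 60.]
scene lever phi 275.04235929771926
sieve [array([0.611, 0.388, 0.032])]
tin [array([ 0.456, -0.293,  0.05 ])]
flask [array([ 0.539, -0.428,  0.089])]
top lever phi 272.52601097205513
sieve [array([0.622, 0.39 , 0.026])]
tin [array([ 0.441, -0.313,  0.057])]
flask [array([ 0.52 , -0.436,  0.11 ])]
```

View pics/e_scene.png

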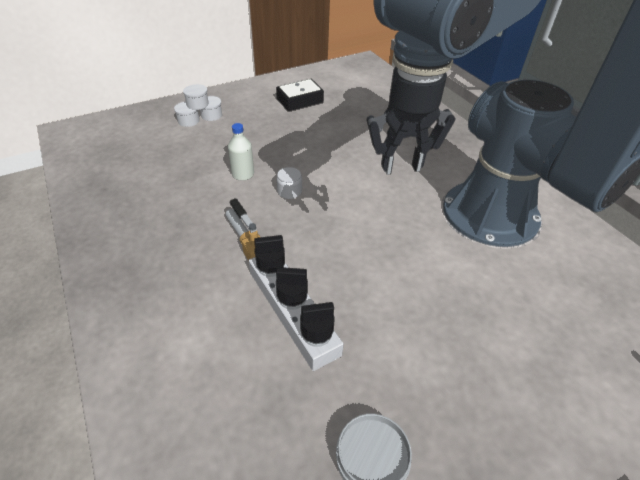

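The force rise at the "on" stop was modest (9 to 14 N), so I push again to make sure.

```bash
python3 - <<'E'
from h import *
d=np.radians
p,o=vpose(d(272)); m.set_gripper(.5,30)
m.move_ptp(p+[0,0,.16],o); m.move_l(p,o); m.set_gripper(0); st("grip")
a=vstop(d(272),1,28); st("stop")
m.set_gripper(.5); st("open"); p=np.array(m.current_ee_pos()); m.move_l(p+[0,0,.16],max_speed=.3)
m.move_ptp([.42,0.1,.35],R(-.3)); st("clear"); tops(("top",))
for c in ("scene","top"):
    W,P=cloud(c); s=W[(np.hypot(*(W[:,:2]-VAX).T)<.125)&(W[:,2]>.088)&(W[:,2]<.112)&(P.max(1)<75)&(W[:,1]<-.16)]
    e=s.mean(0)[:2]-VAX; print(c,np.degrees(np.arctan2(e[1],e[0]))%360)
E
```

```text
grip t=81.0 p [ 0.6242 -0.2092  0.0749] F [-1.4 -0.5  6.8] Mz 0.38 g 0.228 j6 -0.43
  phi 273.5 ft -13.8
  phi 275.0 ft -24.9
  phi 276.5 ft -37.5
stop t=81.8 p [ 0.6246 -0.2084  0.0745] F [-37.9   1.3  27.2] Mz -0.93 g 0.230 j6 -0.50
open t=82.2 p [ 0.6303 -0.2085  0.0739] F [-1.   0.   0.2] Mz -0.04 g 0.501 j6 -0.50
clear t=84.3 p [0.4204 0.0997 0.3496] F [ 0.6  0.4 -0.7] Mz 0.03 g 0.500 j6 0.43
top port 0 wing c [-0.0002  0.0005] yaw 163 top 0.1392 [17. 59.]
top port 1 wing c [0.0005 0.0007] yaw 148 top 0.1400 [16. 61.]
top port 2 wing c [-0.0006  0.0012] yaw 163 top 0.1403 [16. 59.]
scene 275.0280002184126
top 272.5174069575865
```

The lever did not move under 38 N, so it is on the stop. Handing in.

```bash
python3 -c "
from h import *
m.sign_off()"
```

```text
the job is handed in; nothing more can be done
```

The job is done and handed in after about 84 s of robot time. I turned the valve off to its stop and screwed all three caps onto ports 0, 1 and 2. Each cap went back to its stop, then forward to a firm stop of about 2.2–2.7 N·m. With the caps tight, I turned the valve fully on again.

- **Caps:** in the last depth check, all three wing tops read 139–140 mm (top camera; the scene camera read about 138 mm a little earlier). Home is 141 mm, and both cameras also read 1–2 mm low on the bench.
- **Valve:** the force rise at the "on" stop was small the first time, so I pushed again. The lever held against 38 N. The two cameras put it at 272.5° and 275.0°, where 273.5° is fully on; that 2.5° disagreement is within camera error.
- **Bystanders:** the sieve, tin and bottle were seen where they started, within about 5 mm, which is about what the detectors are good for.

I noticed no cap being knocked aside, and the arm was clear of everything at hand-in.

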